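# Dial open the pedal-case padlock and show it over the mat

### The job

Open the combination padlock that fastens the black pedal case: turn its dial, click by click, until the red mark stands at the white index on the lock body, then pull the shackle straight out to its stop. Lift the open lock clear of its bed and staple and bring it over the dark mat; finish while still holding it there, level with the dial up, about 10 cm above the middle of the mat. Leave everything else where it is.

Things in the scene. Friction and masses are not known exactly. Their poses are not given: they have to be found in the camera images.
- lock: Steel padlock, loose, about 0.5 kg, lying on its back, dial up. Body 70 (x) x 56 (y) x 34 (z) mm; origin at the centre of its underside, z up through the dial's axis, -x the end where the shackle comes out (roughly facing the robot, yaw within 0.36 rad). With the shackle out, grip it across its 56 mm and lift straight up; shut, the staple holds it down.
- index (a point): White index bar on the lock's top face, at the middle of its -x edge, 35 mm above the lock's underside.
- dial (a joint): Dial angle (rad) about the lock's z, growing CLOCKWISE seen from above; 0 = red mark at the white index. Starts about 0.5 to 2.6: turn anticlockwise by that much. It clicks every 0.5236 rad (30 degrees; 0 is a notch) and springs to the nearest notch when let go; 0.15 N m is ample. Stops at -0.6 and 2.8. The shackle is free only within about 0.1 rad of 0.
- dial_top (a point): Centre of the top of the dial's grip bar, on the axis, 56 mm above the lock's underside; turns with the dial. Aluminium bar along this point's x, 40 long x 10 wide x 16 mm high, red at its -x end (at joint 0 that end points along the lock's -x), on a black disc 48 mm across, 5 mm thick, its top 40 mm above the lock's underside. Grip across the 10 mm from above.
- shackle (a joint): How far the shackle is pulled out of the lock, m: 0 shut, 0.024 at its stop. Slides along the lock's -x (towards the robot) and stays where it is left; about 4 N moves it with the dial at 0, otherwise it is blocked.
- shackle_bow (a point): Middle of the shackle's end bar, 17 mm above the lock's underside, 25 mm above the case lid, 87 mm from the lock's axis when shut; axes as the lock. Round bar 9 mm thick along the lock's y, straight for 28 mm; legs of 9 mm at y = +-22 mm, loop 35 wide x 48 mm long inside. Pinch it from above, one finger inside the loop, one outside.
- staple (a point): Top centre of the brass staple on the case lid: a bridge 6 (x) x 23 (y) mm, top 37 mm above the lid, 40 mm from the lock's axis on its -x side, around the shackle's +y leg. With the shackle at its stop the leg is out of it.
- bed (a point): Centre of the bed floor on the case lid, 68 mm above the counter, where the lock lies with 1 mm play. Floor 88 (x) x 76 (y) mm. Steel stops 14 mm high beside the lock's long sides at its corners (|x| 25 to 35 mm, reaching |y| 35 mm) and 12 mm high at the middle of both ends; the long sides between |x| < 25 mm are free for fingers.
- case: Black pedal case with aluminium edges, fixed to the counter, 280 (x) x 200 (y) x 60 (z) mm; origin under its centre. The lock's bed is centred 30 mm from the case's centre along the case's +x; lock and case have the same yaw.
- mat: Dark leather-look show mat, fixed, 180 (x) x 140 (y) x 4 mm thick; origin at the centre of its underside. Beside the case, on its left or right.
- tin: Copper pick tin, loose, 38 mm diameter, 18 mm high, standing on the far left corner of the case lid; bystander, leave alone. Origin at the centre of its underside.
- jar: Small amber jar with white cap, loose, 27 mm diameter, 30 mm high, standing on the far left corner of the mat; leave alone. Origin at the centre of its underside.
- pedal_blue: Blue effect pedal, 118 x 72 x 52 mm, loose, at the left; leave alone. Origin under its centre.
- bottle: Blue bottle, 50 mm diameter, 130 mm high, loose, left, near the robot; leave alone. Origin under its centre.
- screwdriver: Screwdriver lying on the counter at the right, loose; leave alone.
- mug: White mug, 80 mm diameter, 90 mm high, at the right near the robot; leave alone. Origin under its centre.
There are look-alikes about, which are no part of the job. What is shaped like the lock but pink is not meant.

How it is judged:
By the outcome, as a careful person would: the job done as asked, in the order asked, and still so for the second after the job is handed in, while the arm keeps its last pose, push and grip.
It also fails if it takes over 72 s, if anything falls off the work surface, if the arm or the gripper's body presses on something with over 40 N, if the wrist force passes 120 N, or if a joint passes its speed limit or range.

### The arm

A 6-joint arm with a two-finger parallel gripper is mounted at the origin on the work surface. World frame = base frame: x ahead of the robot, y to its left, z up, the work surface at z = 0. Lengths are in m, angles in rad, forces in N, time in s.
With the tool pointing down it reaches from about 0.425 to 0.95 m from the base axis. Payload 3.5 kg.
Tool frame: the origin (TCP) lies between the finger pads; the fingertips stand 19 mm ahead of it and the grasp point (between the pads) is the TCP (ctrl.nose_length is the distance from the TCP to the fingertips, in m); z points along the fingers, y is the line along which they close (so a half turn about z gives the same grasp; the last joint's range is limited). The gripper opens to 85 mm and grips with 20 to 120 N. Pads are 22 mm wide; open, the fingers measure 114 mm over their backs; the gripper's body (76 mm by 85 mm) begins 54 mm behind the grasp point. The pads swing forward as they close: fully open they stand 13 mm farther back than shut.
Start: joints at [-1.366, 0.286, 1.577, -0, 1.279, -0.15], TCP at [0.235, -0.633, 0.215] pointing down, gripper open.
Joint ranges: [-2.77, 2.77], [-0.9, 2.22], [0.21, 2.48], [-1.53, 4.67], [0.24, 2.81], [-2.84, 2.84]. Speed limits (rad/s): [2.79, 2.79, 3.14, 3.14, 3.14, 3.14].

### API

Orientations are given as a unit quaternion [x, y, z, w].
In Python, from plant import ctrl gives the robot as it stands.
- The arm moves only by the tool apply_moves, never from a script. Its argument "series" is a list of rows, each a list of 6 numbers: the shift along the world's x, y, z scaled (see below), then the turn, a rotation vector about the world's x, y, z scaled (see below). A call has 1 to 20 rows; each row is the pose to reach, as a shift and turn from the pose commanded when the call began; what a row does not reach only later rows make up. The controller multiplies each number of a shift by 0.8 m and each number of a turn by 45 degrees. A row lasts 1/8 s, in which the tool goes at most 62.5 mm and 10.7 degrees, less where a joint would pass 70% of its speed; a pose out of reach is approached as far as the arm can. A call with a number of a shift or a turn outside -1 to 1 is refused whole. A call with a gripper value outside its range is refused whole. "jaw" is the opening, from 0 (shut) to 1 (fully open), set as the call begins (left out, the last holds). The fingers move at their own pace and stop on an object; "squeeze" is the grip in N (left out, the last holds). Time passes only in rows, so rows that repeat a pose let the fingers close. It gives the time, the measured TCP pose, the force, the opening and the grip force at its end, in the units of the state.
- ctrl.get_state(): the state, without advancing time (a new reading comes with each control period).
- ctrl.read_camera(name): name is "scene" or "top"; returns the picture (480x640x3 uint8, red, green, blue); there is no depth.
- ctrl.get_calibration(name): a dict with "fx", "fy", "cx", "cy" (pixels), "xyz" and "orientation" of the camera in the world. Camera axes: x right, y up, looking along -z (the intrinsics and any distortion apply to the point x, -y, -z); pixel columns grow to the right and rows downward; lengths in m; the calibration is good to about 2 mm. A picture is of the moment at which its call begins. get_calibration takes no time and is no camera call.
- ctrl.sign_off(): hands the job in; it is judged then, once.
Trained networks look in the newest picture that a camera, given by its name, has taken for a name from the list of things; names that differ only in an ending like _2 or _b are one class to them, and where a whole thing is asked for, a point or a joint stands for the part that bears it (a point fixed in the world has none). Each returns a list of dicts, best first, with "p" (0 to 1); they miss things now and then, are a little off and sometimes report something else, mostly with a low value. They report only what shows in the picture. A call takes as long as a camera call. They do not tell look-alikes from the thing itself.
- ctrl.boxes_of(thing, camera): "xy" ([column, row] as shares, 0 to 1, of the picture: columns of its width, rows of its height, amid what is visible of it).
- ctrl.silhouettes(thing, camera): "pixels" (480x640 bool, what is visible of it) and "xy" ([column, row] as shares, 0 to 1, of the picture: columns of its width, rows of its height, amid what is visible of it).
The state is a dict: "time": time; "qpos": joint angles; "dq": joint speeds; "joint_efforts": joint torques, N m; "eef_pos": TCP position; "tcp_rot": TCP orientation; "contact_force": force on the tool from outside, world axes, zero at the start; "wrist_torque": the same for the moment, N m; "opening": opening from 0.0 (shut) to 1.0 (fully open); "finger_force": force on a finger pad.
Only numpy, scipy, OpenCV 4.12 (cv2) and the standard library are available. Lean on these libraries where they do the work, as an engineer would, in place of code of your own. Each camera call takes 0.05 s, during which the arm holds its last target. There are 200 camera calls.

## Working session

There is one attempt and no reset: what is moved stays moved. The work goes in short steps, Python scripts to look and compute and a tool call to move; the robot and the scene stay as the last step left them, time stands still between calls to the robot, and variables do not carry over. Pictures are saved under pics/ and viewed, at most 10 in all, crops included, and the job is handed in when it is done.

Besides the shell and the picture viewer there is one more tool, called after ">>>" as a command line: name --pt "numbers of a row" for each row, then --argument value for the rest. apply_moves: Moves the arm, as the interface text tells. Shifts and turns lie within -1 to 1; 1 stands for 0.8 m of shift or 45 degrees of turn. Its arguments: {"type":"object","properties":{"series":{"type":"array"},"jaw":{"type":"number"},"squeeze":{"type":"number"}},"required":["series"]}

```bash
mkdir -p pics; ls; cat > h.py <<'E'
import numpy as np,cv2
from scipy.spatial.transform import Rotation as R
from plant import ctrl
def ray(c,uv):
    k=ctrl.get_calibration(c);r=R.from_quat(k["orientation"]).as_matrix()
    d=r@np.array([(uv[0]-k["cx"])/k["fx"],-(uv[1]-k["cy"])/k["fy"],-1]);return np.array(k["xyz"]),d
def at(c,uv,z):
    o,d=ray(c,uv);return o+d*(z-o[2])/d[2]
def px(c,p):
    k=ctrl.get_calibration(c);q=R.from_quat(k["orientation"]).inv().apply(np.array(p)-k["xyz"])
    return np.array([k["cx"]-k["fx"]*q[0]/q[2],k["cy"]+k["fy"]*q[1]/q[2]])
def snap(c,n,box=None,s=1):
    im=ctrl.read_camera(c)
    if box: im=im[box[1]:box[3],box[0]:box[2]]
    im=cv2.resize(im,None,fx=s,fy=s,interpolation=cv2.INTER_CUBIC)
    cv2.imwrite(f"pics/{n}.png",im[:,:,::-1])
E
python3 - <<'E'
from h import *
snap("top","top1");snap("scene","scene1")
for c in("top","scene"):
    print(ctrl.get_calibration(c))
    for t in("lock","dial_top","index","shackle_bow","mat","case","staple","tin","jar"):
        print(c,t,[(np.round(np.array(b["xy"])*[640,480],1).tolist(),round(b["p"],2)) for b in ctrl.boxes_of(t,c)[:3]])
E
```

```text
pics
{'fx': 443.63652907367236, 'fy': 443.63652907367236, 'cx': 331.8741974009199, 'cy': 235.82085581765364, 'xyz': array([0.31113569, 0.0073209 , 1.13765275]), 'orientation': array([-0.06800115,  0.07469924,  0.73502304, -0.6704752 ])}
top lock [([386.6, 297.4], 0.96), ([196.3, 344.5], 0.67), ([256.3, 337.7], 0.65)]
top dial_top [([263.1, 204.6], 0.85), ([386.6, 300.2], 0.76), ([281.4, 235.5], 0.66)]
top index [([269.3, 213.2], 0.88), ([386.5, 296.2], 0.78), ([198.3, 338.6], 0.73)]
top shackle_bow [([383.8, 271.3], 0.67), ([253.7, 366.0], 0.65), ([168.6, 333.6], 0.57)]
top mat [([393.8, 205.2], 0.68)]
top case [([274.7, 230.4], 0.8)]
top staple [([275.1, 230.1], 0.89), ([268.3, 214.7], 0.69)]
top tin [([232.4, 186.8], 0.62)]
top jar [([157.4, 206.4], 0.66), ([368.4, 176.6], 0.43)]
{'fx': 462.6459145276557, 'fy': 462.6459145276557, 'cx': 315.6700242526441, 'cy': 245.67099956393676, 'xyz': array([1.11552007, 0.46240291, 0.73038534]), 'orientation': array([0.18108134, 0.37053626, 0.81696651, 0.40308578])}
scene lock [([345.0, 292.0], 0.8), ([497.3, 276.3], 0.69), ([435.3, 246.3], 0.67)]
scene dial_top [([492.1, 269.4], 0.77), ([315.7, 203.3], 0.75), ([343.6, 284.4], 0.62)]
scene index [([344.2, 291.7], 0.95), ([498.2, 273.9], 0.92), ([307.9, 212.7], 0.87)]
scene shackle_bow [([520.2, 294.8], 0.82), ([356.5, 265.2], 0.65), ([295.8, 228.3], 0.6)]
scene mat [([225.1, 261.7], 0.96)]
scene case [([344.0, 313.4], 0.78), ([223.4, 277.4], 0.38)]
scene staple [([347.4, 316.8], 0.81)]
scene tin [([358.9, 348.8], 0.62)]
scene jar [([222.3, 278.5], 0.52)]
```

View pics/top1.png

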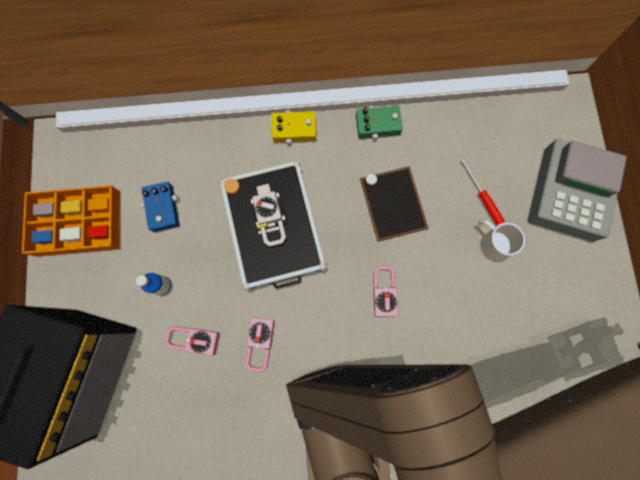

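```bash
python3 - <<'E'
from h import *
snap("top","top2",(200,140,340,290),4)
E
```

```text
(no output)
```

View pics/top2.png

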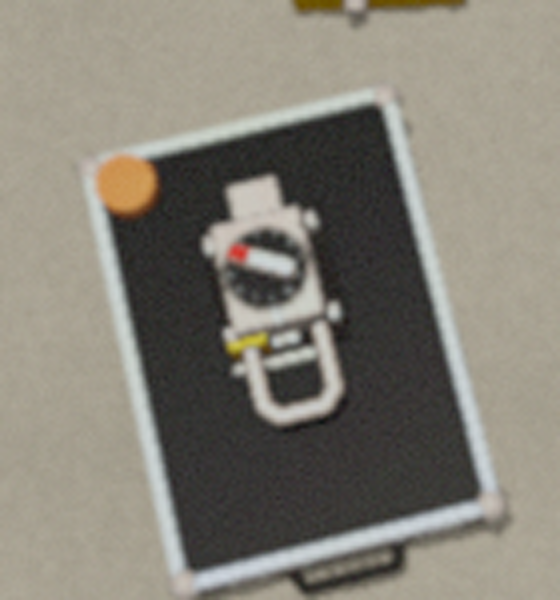

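View pics/scene1.png

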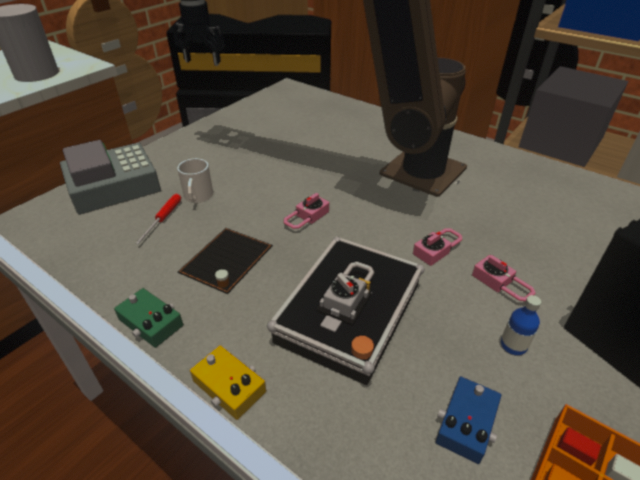

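The padlock lies on the case, with the dial at about (264,266) in the crop, the red end at (236,252) and the bow at about (300,415). The mat is to the right of the case. Pink look-alikes are elsewhere.

```bash
cat >> h.py <<'E'
def crop(x,y): return ((x+.5)/4-.5+200,(y+.5)/4-.5+140)
E
python3 - <<'E'
from h import *
c=[at("top",crop(*p),.060)[:2] for p in((88,163),(383,95),(490,505),(182,582))]
c=np.array(c);print(c.round(4).tolist())
ex=((c[0]-c[3])+(c[1]-c[2]));yaw=np.arctan2(ex[1],ex[0]);ey=c[0]-c[1]+c[3]-c[2];print("yaw",yaw,np.arctan2(-ey[0],ey[1]),np.linalg.norm(ex)/2,np.linalg.norm(ey)/2)
m=c.mean(0);u=np.array([np.cos(yaw),np.sin(yaw)]);print("centre",m,"bed",m+.03*u)
d=at("top",crop(264,266),.108)[:2];b=at("top",crop(300,413),.085)[:2];print("dial",d,"bow",b,np.linalg.norm(d-b),np.arctan2(*(d-b)[::-1]))
r=at("top",crop(236,251),.124);w=at("top",crop(292,267),.124);print("bar ends",r,w,"mid",(r+w)/2)
a=np.arctan2((r-w)[1],(r-w)[0]);print("red dir",a,"dial",((yaw+np.pi-a)+np.pi)%(2*np.pi)-np.pi)
# silhouettes
for t in("mat","jar"):
  s=ctrl.silhouettes(t,"top")
  for q in s[:2]:
    rc=cv2.minAreaRect(np.argwhere(q["pixels"])[:,::-1].astype(np.float32));print(t,q["p"],rc, [at("top",p,.004)[:2].round(4).tolist() for p in cv2.boxPoints(rc)],at("top",rc[0],.004))
for t in("lock","dial_top","shackle_bow"):
  for cam in("top","scene"):
    for q in ctrl.silhouettes(t,cam):
      uv=np.array(q["xy"])*[640,480]; 
      p=at(cam,uv,.1)
      if np.hypot(*(p[:2]-d))<.1: print(t,cam,q["p"],uv,p)
# scene check
for p in([*d,.124],[*b,.085]): print(px("scene",p))
print(ctrl.get_state())
E
```

```text
[[0.7004, 0.253], [0.7288, 0.0627], [0.4588, 0.0175], [0.4291, 0.2074]]
yaw 0.16616088998200618 0.151544910734361 0.27450188701693884 0.19236415280153898
centre [0.57927814 0.13515009] bed [0.60886495 0.14011201]
dial [0.60859463 0.13954265] bow [0.52154832 0.12653418] 0.08801296227375033 0.1483453144210139
bar ends [0.61467353 0.15343286 0.124     ] [0.60184487 0.12104369 0.124     ] mid [0.6082592  0.13723828 0.124     ]
red dir 1.1936749525611248 dial 2.1140785910106743
mat 0.55 ((393.05499267578125, 202.98545837402344), (66.64579772949219, 54.362953186035156), 75.17352294921875) [[0.6946, -0.0992], [0.7207, -0.2445], [0.5399, -0.2663], [0.5156, -0.1252]] [ 0.61630871 -0.18375373  0.004     ]
jar 0.55 ((370.1000061035156, 179.79998779296875), (8.944271087646484, 12.074767112731934), 26.56505012512207) [[0.678, -0.1113], [0.7069, -0.129], [0.6937, -0.1492], [0.665, -0.1314]] [ 0.68586923 -0.13021344  0.004     ]
lock top 0.93 [268.224 208.704] [0.60388498 0.13471115 0.1       ]
lock scene 0.64 [344.    291.216] [0.61713177 0.1433509  0.1       ]
lock scene 0.31 [361.792 267.792] [0
[... 386 characters left out ...]
ime': 1.45, 'qpos': array([-1.36599529e+00,  2.86330245e-01,  1.57669922e+00,  1.85438983e-06,
        1.27859263e+00, -1.49990371e-01]), 'dq': array([-0.00104768,  0.0013452 , -0.0006488 , -0.0006194 , -0.00011413,
       -0.00151374]), 'joint_efforts': array([ 8.69455580e-04, -4.05951083e+01, -2.92930681e+01, -1.38678820e-04,
        5.98768129e-04, -1.40092260e-05]), 'eef_pos': array([ 0.23452319, -0.63293521,  0.2149051 ]), 'tcp_rot': array([ 9.84306649e-01,  1.76466487e-01,  4.84175110e-07, -1.47396764e-05]), 'contact_force': array([-0.50365736, -0.19885219,  0.08629538]), 'wrist_torque': array([ 0.01690159, -0.02741105, -0.01534654]), 'finger_force': 0.0, 'opening': 0.9984656699467737}
```

>>> apply_moves --pt "0.468 0.965 0.02 0 0 1" --pt "0.468 0.965 0.02 0 0 1" --pt "0.468 0.965 0.02 0 0 1" --pt "0.468 0.965 0.02 0 0 1" --pt "0.468 0.965 0.02 0 0 1" --pt "0.468 0.965 0.02 0 0 1" --pt "0.468 0.965 0.02 0 0 1" --pt "0.468 0.965 0.02 0 0 1" --pt "0.468 0.965 0.02 0 0 1" --pt "0.468 0.965 0.02 0 0 1" --pt "0.468 0.965 0.02 0 0 1" --pt "0.468 0.965 0.02 0 0 1" --pt "0.468 0.965 0.02 0 0 1" --pt "0.468 0.965 0.02 0 0 1" --pt "0.468 0.965 0.02 0 0 1" --pt "0.468 0.965 0.02 0 0 1" --pt "0.468 0.965 0.02 0 0 1" --pt "0.468 0.965 0.02 0 0 1" --jaw 0.45 --squeeze 25

```text
time: 3.7
eef_pos: [0.6088, 0.1379, 0.2311]
tcp_rot: [0.842, 0.539, 0.0, 0.0]
contact_force: [0.4, 0.4, -1.2]
opening: 0.45
finger_force: 0.0
```

>>> apply_moves --pt "0 0.001 -0.07 0 0 0.079" --pt "0 0.001 -0.1 0 0 0.079" --pt "0 0.001 -0.125 0 0 0.079" --pt "0 0.001 -0.125 0 0 0.079" --pt "0 0.001 -0.125 0 0 0.079"

```text
time: 4.32
eef_pos: [0.61, 0.1398, 0.1325]
tcp_rot: [0.825, 0.565, 0.001, 0.001]
contact_force: [-0.0, -0.2, 1.3]
opening: 0.45
finger_force: 0.0
```

```bash
python3 - <<'E'
from h import *
print(ctrl.nose_length)
snap("scene","s2",(280,210,420,330),5)
E
```

```text
0.019
```

View pics/s2.png

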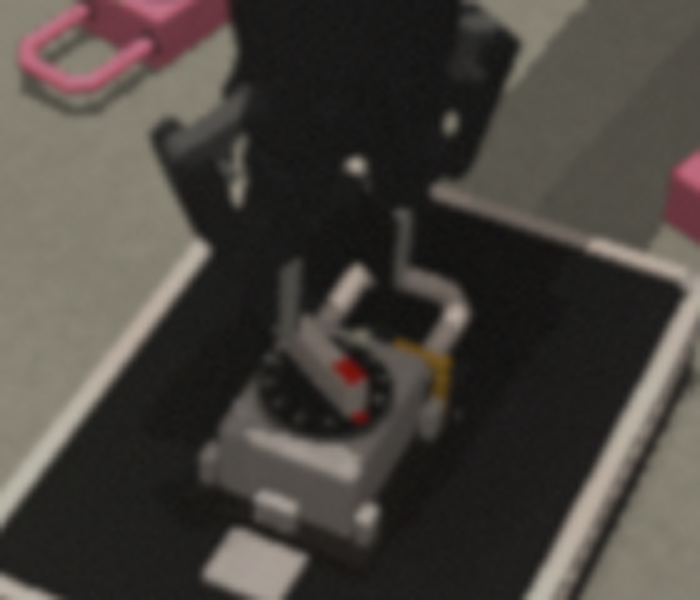

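```bash
python3 - <<'E'
from h import *
s=ctrl.get_state();p=s["eef_pos"];M=R.from_quat(s["tcp_rot"]).as_matrix()
f=lambda q:((px("scene",q)-[280,210])*5).round().tolist()
for z in(.013,.019):
  print([f(p+M[:,2]*z+M[:,1]*k*.021) for k in(-1,0,1)])
u=np.array([np.cos(1.2),np.sin(1.2),0]);c=np.array([.6087,.1395,.124])
print("bar",f(c+.02*u),f(c),f(c-.02*u))
print(M[:,1])
E
```

```text
[[372.0, 333.0], [325.0, 354.0], [277.0, 375.0]]
[[371.0, 344.0], [324.0, 365.0], [277.0, 387.0]]
bar [358.0, 377.0] [327.0, 343.0] [297.0, 311.0]
[ 0.93279766 -0.36038784  0.0030219 ]
```

>>> apply_moves --pt "0 0 0 0 0 0" --pt "0 0 0 0 0 0" --pt "0 0 0 0 0 0" --pt "0 0 0 0 0 0" --pt "0 0 0 0 0 0" --jaw 0

```text
time: 5.0
eef_pos: [0.6088, 0.1399, 0.1308]
tcp_rot: [0.825, 0.566, -0.0, -0.0]
contact_force: [-0.1, 0.3, -0.0]
opening: 0.002
finger_force: 0.0
```

```bash
python3 - <<'E'
from h import *
im=ctrl.read_camera("scene")[230:310,300:400]
im=cv2.resize(im,None,fx=7,fy=7,interpolation=cv2.INTER_CUBIC)
im=(255*(im/255.)**.45).astype(np.uint8)
s=ctrl.get_state();p=s["eef_pos"];M=R.from_quat(s["tcp_rot"]).as_matrix()
for d,col in((0,(0,255,0)),(.019,(0,255,255))):
  q=((px("scene",p+M[:,2]*d)-[300,230])*7).astype(int);print(q);cv2.circle(im,tuple(map(int,q)),4,col,1)
cv2.imwrite("pics/s3.png",im[:,:,::-1])
E
```

```text
[319 322]
[316 373]
```

View pics/s3.png

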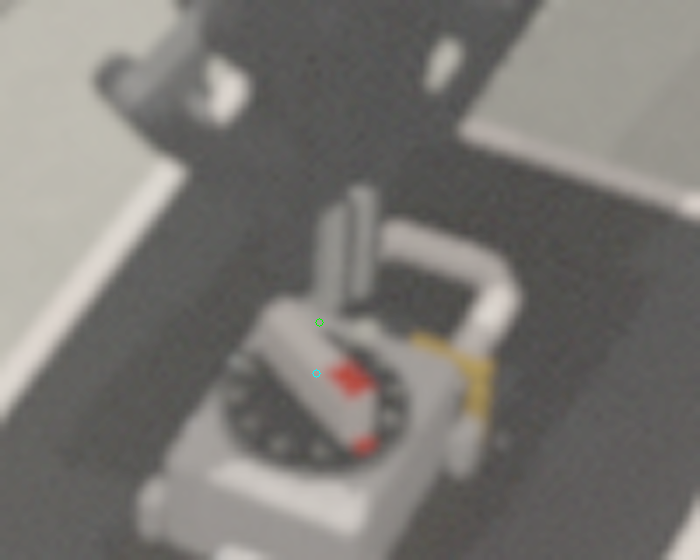

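The shut fingers end at about (345,303), behind the bar, while the predicted tip position is (316,373), so I'm checking the geometry.

```bash
python3 - <<'E'
from h import *
def tri(a,b):
    (o1,d1),(o2,d2)=ray("top",a),ray("scene",b)
    A=np.stack([d1,-d2],1);t=np.linalg.lstsq(A,o2-o1,rcond=None)[0]
    p,q=o1+d1*t[0],o2+d2*t[1];return ((p+q)/2).round(4),np.linalg.norm(p-q).round(4)
z=lambda x,y:((x+.5)/7-.5+300,(y+.5)/7-.5+230)
print("bar red end",tri(crop(236,251),z(372,385)))
print("bow",tri(crop(300,413),z(470,245)))
print("tin", tri(crop(128,184),(362,345)))
print("start tcp",px("scene",[.2345,-.633,.215]),px("scene",[.2345,-.633,.196]))
f=lambda q:((px("scene",q)-[300,230])*7).round().tolist()
s=ctrl.get_state();p=s["eef_pos"]+[0,0,-.019]
for d in([0,0,0],[-.02,0,0],[0,.02,0],[0,0,.02]): print(d,f(p+d))
print(s["qpos"])
E
```

```text
bar red end (array([0.6136, 0.1559, 0.1231]), np.float64(0.0053))
bow (array([0.52  , 0.1287, 0.0865]), np.float64(0.0053))
tin (array([0.6801, 0.2262, 0.0714]), np.float64(0.0006))
start tcp [203.98979476  71.93717229] [205.02265856  78.30304658]
[0, 0, 0] [317.0, 374.0]
[-0.02, 0, 0] [359.0, 331.0]
[0, 0.02, 0] [380.0, 407.0]
[0, 0, 0.02] [320.0, 320.0]
[ 6.35968949e-02  2.56773167e-01  1.77326592e+00 -1.87357657e-05
  1.11172800e+00  4.32111474e-01]
```

```bash
python3 - <<'E'
from h import *
im=ctrl.read_camera("top")[150:290,200:360]
im=cv2.resize(im,None,fx=4,fy=4,interpolation=cv2.INTER_CUBIC)
im=(255*(im/255.)**.45).astype(np.uint8)
s=ctrl.get_state();p=s["eef_pos"]
for d,col in((0,(0,255,0)),(.019,(0,255,255))):
  q=((px("top",p-[0,0,d])-[200,150])*4).astype(int);print(q);cv2.circle(im,tuple(map(int,q)),4,col,1)
# left: start scene crop with TCP marks
a=cv2.imread("pics/scene1.png")[:,:,::-1][10:110,155:255]
a=cv2.resize(a,None,fx=5.6,fy=5.6,interpolation=cv2.INTER_CUBIC);a=(255*(a/255.)**.45).astype(np.uint8)
for d,col in((0,(0,255,0)),(.019,(0,255,255))):
  q=((px("scene",[.2345,-.633,.215-d])-[155,10])*5.6).astype(int);cv2.circle(a,tuple(map(int,q)),4,col,1)
o=np.concatenate([im,a],1);o=cv2.resize(o,None,fx=.66,fy=.66);print(o.shape);cv2.imwrite("pics/t3.png",o[:,:,::-1])
E
```

```text
[256 213]
[260 222]
(370, 792, 3)
```

View pics/t3.png

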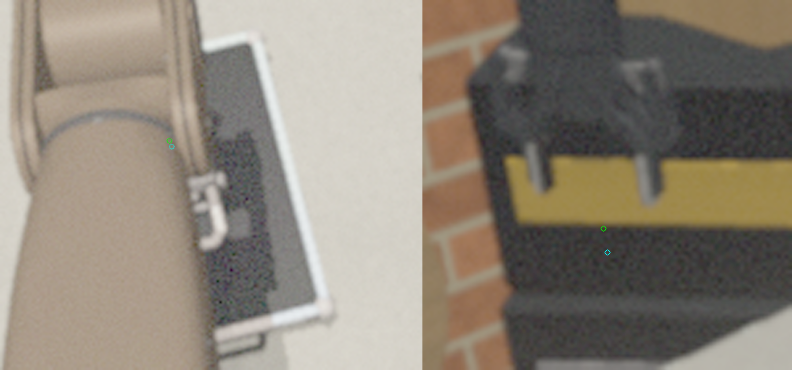

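The fingertips sit about 30 mm higher than nominal in both views: at the start they project about 40 px above the prediction, and the same shows here. I'll open, go lower and check the grip.

>>> apply_moves --pt "0 0 0 0 0 0" --pt "0 0 0 0 0 0" --pt "0 0 -0.01 0 0 0" --pt "0 0 -0.02 0 0 0" --pt "0 0 -0.03 0 0 0" --pt "0 0 -0.03 0 0 0" --jaw 0.45

```text
time: 5.85
eef_pos: [0.608, 0.1398, 0.1054]
tcp_rot: [0.825, 0.566, -0.001, -0.001]
contact_force: [0.2, 0.2, -0.1]
opening: 0.45
finger_force: 0.0
```

>>> apply_moves --pt "0 0 0 0 0 0" --pt "0 0 0 0 0 0" --pt "0 0 0 0 0 0" --pt "0 0 0 0 0 0" --jaw 0

```text
time: 6.35
eef_pos: [0.6095, 0.1399, 0.1077]
tcp_rot: [0.825, 0.566, 0.001, 0.0]
contact_force: [-0.3, -0.4, 2.3]
opening: -0.001
finger_force: 1.3
```

```bash
python3 - <<'E'
from h import *
im=ctrl.read_camera("scene")[230:310,300:400]
im=cv2.resize(im,None,fx=6,fy=6,interpolation=cv2.INTER_CUBIC)
im=(255*(im/255.)**.45).astype(np.uint8)
cv2.imwrite("pics/s4.png",im[:,:,::-1])
E
```

```text
(no output)
```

View pics/s4.png

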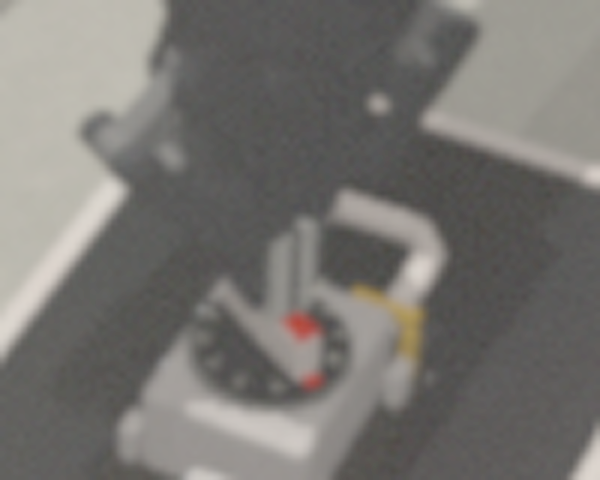

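The shut fingertips now rest on top of the bar at z 0.124, so the true tip height is about eef_z + 0.016. I'll open and go 12 mm lower.

>>> apply_moves --pt "0 0 0 0 0 0" --pt "0 0 0 0 0 0" --pt "0 0 0 0 0 0" --pt "0 0 -0.007 0 0 0" --pt "0 0 -0.015 0 0 0" --pt "0 0 -0.015 0 0 0" --jaw 0.45

```text
time: 7.15
eef_pos: [0.6081, 0.1398, 0.0936]
tcp_rot: [0.825, 0.566, -0.001, -0.001]
contact_force: [-0.2, 1.0, 0.0]
opening: 0.452
finger_force: 0.0
```

>>> apply_moves --pt "0 0 0 0 0 0" --pt "0 0 0 0 0 0" --pt "0 0 0 0 0 0" --pt "0 0 0 0 0 0" --jaw 0

```text
time: 7.65
eef_pos: [0.6091, 0.1399, 0.0952]
tcp_rot: [0.825, 0.566, 0.0, 0.0]
contact_force: [-0.4, -0.2, 1.1]
opening: 0.104
finger_force: 28.3
```

Bar gripped. Now I turn it anticlockwise by 120°.

>>> apply_moves --pt "0 0 0 0 0 0.15" --pt "0 0 0 0 0 0.3" --pt "0 0 0 0 0 0.45" --pt "0 0 0 0 0 0.6" --pt "0 0 0 0 0 0.75" --pt "0 0 0 0 0 0.889" --pt "0 0 0 0 0 0.889"

```text
time: 8.52
eef_pos: [0.6093, 0.1399, 0.0952]
tcp_rot: [0.582, 0.813, 0.0, 0.0]
contact_force: [1.2, -0.6, 0.1]
opening: 0.108
finger_force: 28.3
```

>>> apply_moves --pt "0 0 0 0 0 0.15" --pt "0 0 0 0 0 0.3" --pt "0 0 0 0 0 0.45" --pt "0 0 0 0 0 0.6" --pt "0 0 0 0 0 0.75" --pt "0 0 0 0 0 0.889" --pt "0 0 0 0 0 0.889"

```text
time: 9.4
eef_pos: [0.6093, 0.1399, 0.0952]
tcp_rot: [0.269, 0.963, 0.0, 0.001]
contact_force: [0.4, 1.0, 0.5]
opening: 0.106
finger_force: 28.3
```

>>> apply_moves --pt "0 0 0 0 0 0.15" --pt "0 0 0 0 0 0.3" --pt "0 0 0 0 0 0.45" --pt "0 0 0 0 0 0.6" --pt "0 0 0 0 0 0.75" --pt "0 0 0 0 0 0.889" --pt "0 0 0 0 0 0.889" --pt "0 0 0 0 0 0.889"

```text
time: 10.4
eef_pos: [0.6091, 0.14, 0.0952]
tcp_rot: [-0.076, 0.997, 0.0, 0.0]
contact_force: [0.1, 1.1, 1.2]
opening: 0.105
finger_force: 28.4
```

>>> apply_moves --pt "0 0 0 0 0 0" --pt "0 0 0 0 0 0" --pt "0 0 0 0 0 0" --pt "0 0 0.05 0 0 0" --pt "-0.03 -0.005 0.075 0 0 -0.2" --pt "-0.107 -0.017 0.075 0 0 -0.45" --pt "-0.107 -0.017 0.075 0 0 -0.7" --pt "-0.107 -0.017 0.075 0 0 -0.95" --pt "-0.107 -0.017 0.075 0 0 -1" --pt "-0.107 -0.017 0.075 0 0 -1" --jaw 0.3

```text
time: 11.65
eef_pos: [0.5232, 0.1262, 0.1549]
tcp_rot: [0.31, 0.951, -0.0, -0.0]
contact_force: [0.3, -0.6, -0.1]
opening: 0.304
finger_force: 0.0
```

>>> apply_moves --pt "0 0 0 0 0 -0.25" --pt "0 0 0 0 0 -0.5" --pt "0 0 0 0 0 -0.75" --pt "0 0 0 0 0 -1" --pt "0 0 -0.04 0 0 -1" --pt "0 0 -0.08 0 0 -1" --pt "0 0 -0.08 0 0 -1"

```text
time: 12.52
eef_pos: [0.5208, 0.1261, 0.0881]
tcp_rot: [0.65, 0.76, -0.002, -0.002]
contact_force: [-0.8, -0.4, 0.6]
opening: 0.296
finger_force: 0.0
```

```bash
python3 - <<'E'
from h import *
im=ctrl.read_camera("scene")[230:310,300:400]
im=cv2.resize(im,None,fx=7,fy=7,interpolation=cv2.INTER_CUBIC)
im=(255*(im/255.)**.45).astype(np.uint8)
cv2.imwrite("pics/s5.png",im[:,:,::-1])
E
```

```text
(no output)
```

View pics/s5.png

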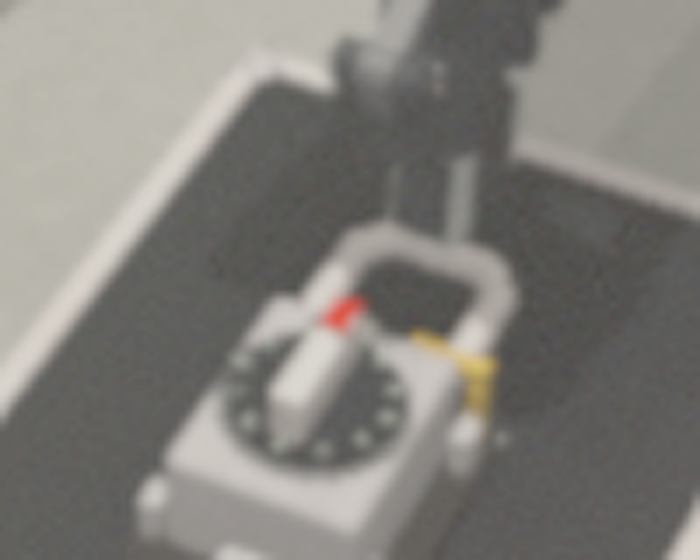

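The dial's red mark is at the index and the fingers hover over the bow. I'll widen the jaw a little and descend in small steps.

>>> apply_moves --pt "0 0 0 0 0 0" --pt "0 0 0 0 0 0" --pt "0 0 -0.007 0 0 0" --pt "0 0 -0.014 0 0 0" --pt "0 0 -0.021 0 0 0" --pt "0 0 -0.021 0 0 0" --pt "0 0 -0.025 0 0 0" --pt "0 0 -0.025 0 0 0" --jaw 0.42

```text
time: 13.58
eef_pos: [0.5232, 0.1262, 0.0707]
tcp_rot: [0.65, 0.76, -0.0, -0.0]
contact_force: [-0.6, -0.4, -0.3]
opening: 0.422
finger_force: 0.0
```

```bash
python3 - <<'E'
from h import *
s=ctrl.get_state();print(s["eef_pos"],s["contact_force"])
p=s["eef_pos"]+[0,0,.016];M=R.from_quat(s["tcp_rot"]).as_matrix()
f=lambda q:((px("scene",q)-[320,230])*9).round().tolist()
for k in(-.018,0,.018):print([f(p+M[:,1]*k+M[:,0]*j) for j in(-.011,.011)])
print("bow",f([.523,.1262,.085]))
im=ctrl.read_camera("scene")[230:290,320:400]
im=cv2.resize(im,None,fx=9,fy=9,interpolation=cv2.INTER_CUBIC)
im=(255*(im/255.)**.35).astype(np.uint8)
cv2.imwrite("pics/s6.png",im[:,:,::-1])
E
```

```text
[0.5231834  0.12624262 0.07068973] [-0.55248001 -0.42363692 -0.25276275]
[[380.0, 249.0], [469.0, 280.0]]
[[347.0, 297.0], [437.0, 329.0]]
[[313.0, 346.0], [404.0, 379.0]]
bow [391.0, 318.0]
```

View pics/s6.png

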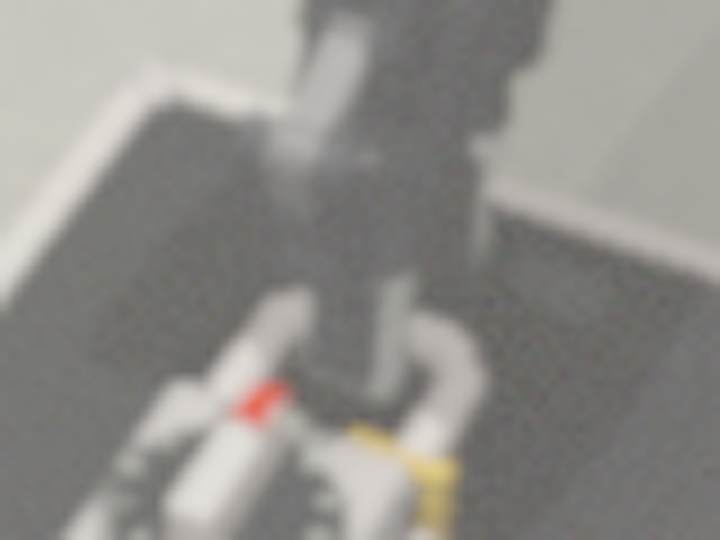

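The inner finger is inside the loop, around (345,380), well centred and in front of the bow. I'll descend 13 mm, pinch, and pull.

>>> apply_moves --pt "0 0 -0.005 0 0 0" --pt "0 0 -0.01 0 0 0" --pt "0 0 -0.015 0 0 0" --pt "0 0 -0.015 0 0 0"

```text
time: 14.12
eef_pos: [0.5229, 0.1262, 0.0583]
tcp_rot: [0.65, 0.76, -0.0, -0.0]
contact_force: [-0.6, 1.1, -0.9]
opening: 0.419
finger_force: 0.0
```

>>> apply_moves --pt "0 0 0 0 0 0" --pt "0 0 0 0 0 0" --pt "0 0 0 0 0 0" --pt "0 0 0 0 0 0" --jaw 0 --squeeze 30

```text
time: 14.62
eef_pos: [0.5233, 0.1264, 0.0591]
tcp_rot: [0.65, 0.76, 0.0, -0.0]
contact_force: [-1.2, -0.1, 0.9]
opening: 0.088
finger_force: 29.2
```

>>> apply_moves --pt "-0.008 -0.0012 0 0 0 0" --pt "-0.016 -0.0025 0 0 0 0" --pt "-0.023 -0.0036 0 0 0 0" --pt "-0.028 -0.0043 0 0 0 0" --pt "-0.031 -0.0048 0 0 0 0" --pt "-0.031 -0.0048 0 0 0 0" --pt "-0.031 -0.0048 0 0 0 0"

```text
time: 15.5
eef_pos: [0.4986, 0.1224, 0.0591]
tcp_rot: [0.65, 0.76, -0.0, -0.0]
contact_force: [1.9, -0.0, 0.7]
opening: 0.086
finger_force: 29.4
```

>>> apply_moves --pt "-0.002 -0.0003 0 0 0 0" --pt "-0.004 -0.0006 0 0 0 0" --pt "-0.004 -0.0006 0 0 0 0"

```text
time: 15.88
eef_pos: [0.4987, 0.1223, 0.0597]
tcp_rot: [0.65, 0.76, 0.004, 0.003]
contact_force: [9.9, 2.4, -4.9]
opening: 0.088
finger_force: 29.1
```

The shackle is at its stop: 9.9 N and no more travel. I'll relax, release, and go over the lock.

>>> apply_moves --pt "0.004 0.0006 0 0 0 0" --pt "0.004 0.0006 0 0 0 0"

```text
time: 16.12
eef_pos: [0.4986, 0.1225, 0.0589]
tcp_rot: [0.65, 0.76, -0.0, -0.0]
contact_force: [3.1, 0.1, 0.4]
opening: 0.089
finger_force: 29.6
```

>>> apply_moves --pt "0 0 0 0 0 0" --pt "0 0 0 0 0 0" --pt "0 0 0 0 0 0" --pt "0 0 0.05 0 0 0" --pt "0 0 0.1 0 0 0" --pt "0 0 0.14 0 0 0.2" --pt "0.07 0.01 0.14 0 0 0.4" --pt "0.137 0.0215 0.14 0 0 0.6" --pt "0.137 0.0215 0.14 0 0 0.8" --pt "0.137 0.0215 0.14 0 0 1" --pt "0.137 0.0215 0.14 0 0 1" --jaw 0.4

```text
time: 17.5
eef_pos: [0.6078, 0.1396, 0.1703]
tcp_rot: [0.311, 0.95, -0.0, -0.001]
contact_force: [-0.2, 0.4, 0.8]
opening: 0.401
finger_force: 0.0
```

>>> apply_moves --pt "0 0 0 0 0 0.25" --pt "0 0 0 0 0 0.5" --pt "0 0 0 0 0 0.75" --pt "0 0 0 0 0 1" --pt "0 0 0 0 0 1" --jaw 1

```text
time: 18.12
eef_pos: [0.6078, 0.1396, 0.171]
tcp_rot: [-0.076, 0.997, 0.0, -0.0]
contact_force: [-0.1, 0.9, 0.1]
opening: 1.002
finger_force: 0.0
```

>>> apply_moves --pt "0 0 -0.05 0 0 0" --pt "0 0 -0.09 0 0 0" --pt "0 0 -0.11 0 0 0" --pt "0 0 -0.125 0 0 0" --pt "0 0 -0.133 0 0 0" --pt "0 0 -0.141 0 0 0" --pt "0 0 -0.141 0 0 0"

```text
time: 19.0
eef_pos: [0.6082, 0.1396, 0.0582]
tcp_rot: [-0.077, 0.997, 0.0, 0.0]
contact_force: [0.0, -0.5, 0.2]
opening: 0.995
finger_force: 0.0
```

>>> apply_moves --pt "0 0 0 0 0 0" --pt "0 0 0 0 0 0" --pt "0 0 0 0 0 0" --pt "0 0 0 0 0 0" --pt "0 0 0 0 0 0" --jaw 0 --squeeze 60

```text
time: 19.62
eef_pos: [0.609, 0.1395, 0.0591]
tcp_rot: [-0.078, 0.997, -0.0, 0.001]
contact_force: [0.3, -0.5, 4.5]
opening: 0.64
finger_force: 68.1
```

>>> apply_moves --pt "0 0 0.005 0 0 0" --pt "0 0 0.015 0 0 0" --pt "0 0 0.03 0 0 0" --pt "0 0 0.05 0 0 0" --pt "0 0 0.075 0 0 0" --pt "0 0 0.1 0 0 0" --pt "0 0 0.1 0 0 0"

```text
time: 20.5
eef_pos: [0.6097, 0.1398, 0.1414]
tcp_rot: [-0.078, 0.997, -0.0, 0.003]
contact_force: [0.3, 0.4, -4.5]
opening: 0.643
finger_force: 67.4
```

>>> apply_moves --pt "0.001 -0.03 0 0 0 0" --pt "0.002 -0.07 0 0 0 0" --pt "0.004 -0.12 0 0 0 0" --pt "0.005 -0.17 0 0 0 0" --pt "0.006 -0.22 0 0 0 0" --pt "0.008 -0.27 0 0 0 0" --pt "0.009 -0.32 0 0 0 0" --pt "0.01 -0.36 0 0 0 0" --pt "0.01 -0.39 0 0 0 0" --pt "0.01 -0.404 0 0 0 0" --pt "0.01 -0.404 -0.02 0 0 0" --pt "0.01 -0.404 -0.04 0 0 0" --pt "0.01 -0.404 -0.056 0 0 0" --pt "0.01 -0.404 -0.056 0 0 0" --pt "0.01 -0.404 -0.056 0 0 0" --pt "0.01 -0.404 -0.056 0 0 0"

```text
time: 22.5
eef_pos: [0.6168, -0.1838, 0.0943]
tcp_rot: [-0.078, 0.997, -0.0, 0.001]
contact_force: [0.1, 0.5, -4.6]
opening: 0.643
finger_force: 67.2
```

```bash
python3 - <<'E'
from h import *
im=ctrl.read_camera("scene")[150:350,130:430]
im=cv2.resize(im,None,fx=2.6,fy=2.6,interpolation=cv2.INTER_CUBIC)
im=(255*(im/255.)**.5).astype(np.uint8)
for p in([.617,-.184,.004],[.617,-.184,.104]):
  q=((px("scene",p)-[130,150])*2.6).astype(int);cv2.circle(im,tuple(map(int,q)),4,(0,255,0),1)
cv2.imwrite("pics/s7.png",im[:,:,::-1])
E
```

```text
(no output)
```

View pics/s7.png

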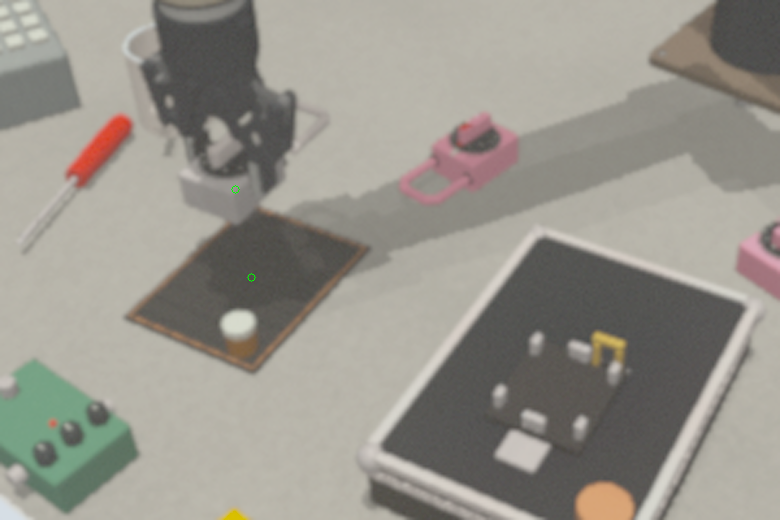

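The lock is held level, dial up, at about (232,185), shackle out, over the middle of the mat. The tin, jar and case are untouched. Handing in.

```bash
python3 -c "
from plant import ctrl
print(ctrl.sign_off())"
```

```text
the job is handed in; nothing more can be done
None
```

The padlock is open, with its dial at the index and the shackle out to its stop, and I handed the job in (verdict not shown) with it held level, dial up, about 10 cm above the middle of the mat.

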